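# Check a brake lever's stop for the camera

## Robot

A 7-joint arm with a two-finger parallel gripper is mounted at the origin on the work surface. World frame = base frame: x ahead of the robot, y to its left, z up, the work surface at z = 0. Lengths are in m, angles in rad, forces in N, time in s.
With the tool pointing down it reaches from about 0.4 to 0.85 m from the base axis. Payload 4.5 kg.
Tool frame: the origin (TCP) lies at the very end of the fingers, on their centre line; the grasp point (between the pads) lies 19 mm behind it; z points along the fingers, y is the direction in which the jaws open and shut (so a half turn about z gives the same grasp; the last joint's range is limited). The gripper opens to 88 mm and grips with 3 to 60 N. Pads are 18 mm wide; open, the fingers measure 123 mm over their backs; the gripper's body (75 mm by 187 mm) begins 45 mm behind the grasp point.
Start: joints at [1.339, 0.689, -0.195, 1.565, 0.157, 0.902, -0.215], TCP at [0.164, -0.603, 0.239] pointing down, gripper open.
Joint ranges: [-3.01, 3.01], [-0.46, 2.08], [-1.47, 1.51], [0.13, 2.56], [-1, 4.14], [0.04, 2.09], [-2.66, 2.66]. Speed limits (rad/s): [2.57, 2.57, 3.14, 3.14, 3.14, 3.14, 3.14].

## Interface

Orientations are given as a unit quaternion [x, y, z, w].
In Python, from workcell import read_state, grab_frame, calibration, finish_job gives the robot as it stands. The module is installed in compiled form; this text tells all that it offers.
- The arm moves only by the tool send_rows, never from a script. Its argument "increments" is a list of rows, each a list of 3 entries, a list of its own where there are three numbers: the shift along the tool's x, y, z in m, then the turn about the tool's z in degrees, then the gripper command: -1 is fully open, 1 is shut, values between are in proportion. A call has 1 to 20 rows; each row is the pose to reach, as a shift and turn from the pose commanded when the call began, along the tool's axes at that moment; what a row does not reach only later rows make up. A row lasts 1/10 s, in which the tool goes at most 50 mm and 8.59 degrees, less where a joint would pass 70% of its speed; a pose out of reach is approached as far as the arm can. A call with a gripper value outside its range is refused whole. The fingers move at their own pace and stop on an object; "force" is the grip in N (left out, the last holds). Time passes only in rows, so rows that repeat a pose let the fingers close. It gives the time, the measured TCP pose, the force and the opening at its end, in the units of the state.
- read_state(): the state, without advancing time (a new reading comes with each control period).
- grab_frame(name): name is "scene" or "side" or "wrist"; returns the picture (480x640x3 uint8, red, green, blue); there is no depth.
- calibration(name): a dict with "mtx" (3x3 intrinsics, pixels), "R" (3x3) and "t" (3): a world point X has camera coordinates R X + t. Camera axes: x right, y down, z forward; pixel columns grow to the right and rows downward; lengths in m; the calibration is good to about 2 mm. A picture is of the moment at which its call begins: read the wrist's pose just before it. calibration takes no time and is no camera call; for the wrist camera it gives the pose at the moment of the call.
- finish_job(): hands the job in, once; it reports no verdict.
The state is a dict: "clock": time; "joints": joint angles; "qvel": joint speeds; "joint_torque": joint torques, N m; "eef_pos": TCP position; "ee_rot": TCP orientation; "ft_force": force on the tool from outside, world axes, zero at the start; "torque": the same for the moment, N m; "opening": finger opening in m.
Only numpy, scipy, OpenCV 4.12 (cv2) and the standard library are available. Lean on these libraries where they do the work, as an engineer would, in place of code of your own. Each camera call takes 0.05 s, during which the arm holds its last target. There are 200 camera calls.

## Task

Check the silver brake lever clamped up on the lab jack: with the outside of the fingers press it in towards the black grip until it comes up firm on its stop, well short of the grip and without straining it, and then let it come right back out. Press it in to its stop a second time, and finish while still holding it there for the camera. Push it from its outer side only, never taking it between the fingers or reaching inside it; do not touch the grip or the bar, and leave everything else on the bench where it is.

Things in the scene. Friction and masses are not known exactly. Their poses are not given: they have to be found in the camera images.
- lever_pad (a point): The place to push: middle of the outer face of the bare aluminium brake lever's blade, a straight bar 84 mm long (42 either way of this point), 13 tall, 8 thick, about 140 mm above the table, free air above, outside and 40 mm below. Moves with the lever: x is level and points straight out of the outer face, away from the grip (push along -x); y runs along the blade towards the pivot; z up.
- lever_pivot (a point): Axis of the lever's vertical pivot pin, at half the blade's height; fixed to the rig. From the push point it lies at (-31, +92, 0) mm in the push point's axes. Pressing in turns the lever clockwise seen from above, and the push point travels about 29 mm from rest to stop.
- lever_ball (a point): Centre of the 17 mm ball at the free end of the lever's blade, at (-4, -42, 0) mm in the push point's axes.
- brake_lever (a joint): Swing of the brake lever about its vertical pivot pin, rad: 0 at rest, full out; it grows as the lever is pressed in; a firm stop at 0.30. A spring takes it back to 0: about 4 N at the push point at rest, rising to about 8 N just before the stop. On the stop the blade is still about 29 mm (its ball end about 19 mm) clear of the grip.
- rig: The test rig, fixed to the table: a black base plate 360 (x) by 340 (y) by 12 mm, origin at the centre of its underside, on it a steel lab jack (plate 160 by 160 mm centred at x 0, y +60, top at 94 mm) with two black split clamps up to z 166 mm that hold the handlebar stub. The lever is on the rig's +x side.
- bar: The handlebar stub held in the clamps, an aluminium tube 22 mm thick, level, along its own y axis, with a black rubber grip 31 mm thick and 128 mm long from y = -134 to -6 mm. The origin is on its axis, 140 mm above the table, axes as those of the rig. The black brake master cylinder is clamped round it from y = 2 to 54 mm, reaching to x = 51 mm.
- lens: A black camera lens with a blue ring, 42 mm across, 56 mm tall, standing on the base plate; origin under its centre. To be left alone.
- roller: An orange plastic roller lying flat on the base plate, 60 mm across, 20 mm thick; origin under its centre. To be left alone.
- star_knob: A black clamping knob 44 mm across standing on its head on the base plate, its threaded stud up, 52 mm tall; origin under its centre. To be left alone.
- target: A white calibration plate with black dots, 50 by 50 by 5 mm, lying on the base plate below the grip; origin under its centre. To be left alone.
- hex_key: A dark L-shaped hex key, 73 by 27 by 5 mm, lying on the jack's plate; origin under the middle of its long leg, which lies along x. To be left alone.
- spare_lever: A spare black lever lying on the table, about 45 by 145 by 13 mm; origin under its middle, y along it. To be left alone.
- screw_tray: A blue open tray of screws on the table, 130 by 90 by 35 mm; origin under its centre. To be left alone.
- screwdriver: A screwdriver with a red handle lying on the table, 190 mm long along its x axis, the handle towards -x. To be left alone.

How it is judged:
By the outcome, as a careful person would: the job done as asked, in the order asked, and still so for the second after the job is handed in, while the arm keeps its last pose, push and grip.
It also fails if it takes over 40 s, if anything falls off the work surface, if the arm or the gripper's body presses on something with over 40 N, if the wrist force passes 120 N, or if a joint passes its speed limit or range.

## Working session

There is one attempt and no reset: what is moved stays moved. The work goes in short steps, Python scripts to look and compute and a tool call to move; the robot and the scene stay as the last step left them, time stands still between calls to the robot, and variables do not carry over. Pictures are saved under pics/ and viewed, about 8 in all and at most 12, crops included, and the job is handed in when it is done.

Besides the shell and the picture viewer there is one more tool, called after "Call:" as a command line: name --argument value ..., lists and objects as JSON in quotes. send_rows: Moves the arm, as the interface text tells. Its arguments: {"type":"object","properties":{"increments":{"type":"array","items":{"type":"array"}},"force":{"type":"number"}},"required":["increments"]}

```bash
mkdir -p pics
python3 - <<'E'
from workcell import *
import cv2,numpy as np
np.set_printoptions(precision=4,suppress=True)
s=read_state();print({k:np.round(v,4) for k,v in s.items()})
for n in("scene","side"):
    cv2.imwrite(f"pics/{n}0.png",grab_frame(n)[:,:,::-1]);c=calibration(n);print(n,c)
E
```

```text
{'clock': np.float64(0.0), 'joints': array([ 1.3388,  0.69  , -0.1945,  1.5664,  0.1573,  0.9025, -0.2151]), 'qvel': array([-0.0013,  0.0005,  0.0001,  0.0012, -0.0011,  0.0002,  0.0003]), 'joint_torque': array([ -0.0001, -52.7556,  -1.2668, -15.3427,  -0.0526,   0.0067,
         0.0002]), 'eef_pos': array([ 0.164 , -0.6024,  0.2379]), 'ee_rot': array([ 0.9912,  0.1326, -0.0002, -0.0009]), 'ft_force': array([-1.0979, -0.8772,  0.2003]), 'torque': array([0.0282, 0.0013, 0.0235]), 'opening': np.float64(0.0879)}
scene {'mtx': array([[528.1533,   0.    , 324.4054],
       [  0.    , 528.1533, 239.4837],
       [  0.    ,   0.    ,   1.    ]]), 'R': array([[ 0.687 ,  0.7266, -0.0084],
       [ 0.5131, -0.4934, -0.7024],
       [-0.5145,  0.4782, -0.7118]]), 't': array([-0.3856, -0.1842,  1.7073])}
side {'mtx': array([[619.7488,   0.    , 320.8089],
       [  0.    , 619.7488, 247.4638],
       [  0.    ,   0.    ,   1.    ]]), 'R': array([[-0.7726, -0.6346, -0.0198],
       [-0.456 ,  0.5762, -0.6783],
       [ 0.4418, -0.515 , -0.7346]]), 't': array([0.4295, 0.3285, 1.4568])}
```

View pics/scene0.png

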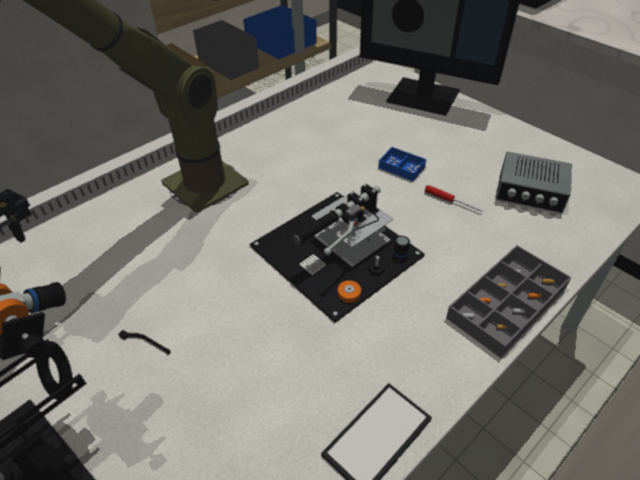

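View pics/side0.png

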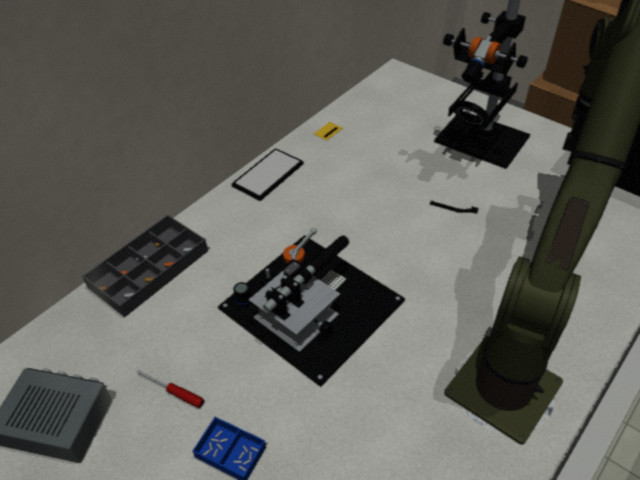

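The scene view shows the black base plate (about 250–425, 190–320) with the jack, and the silver lever running from about (355,225) to its ball near (330,250). The side view shows the lever with its ball near (313,232). Next I'll enlarge both crops.

Run:
```python
import cv2,numpy as np
a=cv2.imread("pics/scene0.png")[170:330,240:440];b=cv2.imread("pics/side0.png")[210:390,210:410]
a=cv2.resize(a,(400*1,320),interpolation=cv2.INTER_CUBIC)
a=cv2.imread("pics/scene0.png")[180:280,280:420];b=cv2.imread("pics/side0.png")[220:320,230:370]
f=lambda i:cv2.resize(i,None,fx=5,fy=3*5/3,interpolation=cv2.INTER_CUBIC)
a=cv2.imread("pics/scene0.png")[180:240+45,285:425]
b=cv2.imread("pics/side0.png")[215:320,225:365]
f=lambda i:cv2.resize(i,(800,600)) 
g=lambda i:cv2.resize(i,(400,300),interpolation=cv2.INTER_CUBIC)
cv2.imwrite("pics/c1.png",cv2.resize(a,None,fx=5.7,fy=5.7,interpolation=cv2.INTER_CUBIC))
cv2.imwrite("pics/c2.png",cv2.resize(b,None,fx=5.7,fy=5.7,interpolation=cv2.INTER_CUBIC))
```

```text
(no output)
```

View pics/c1.png

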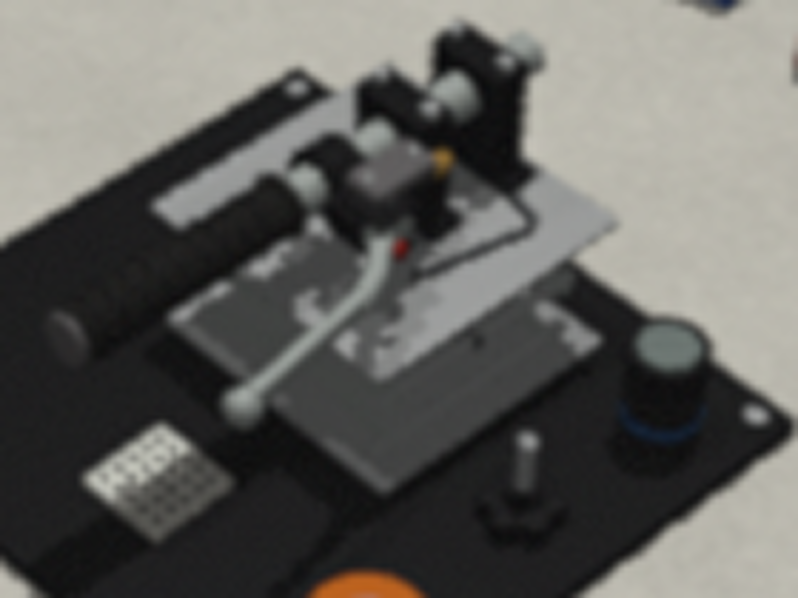

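View pics/c2.png

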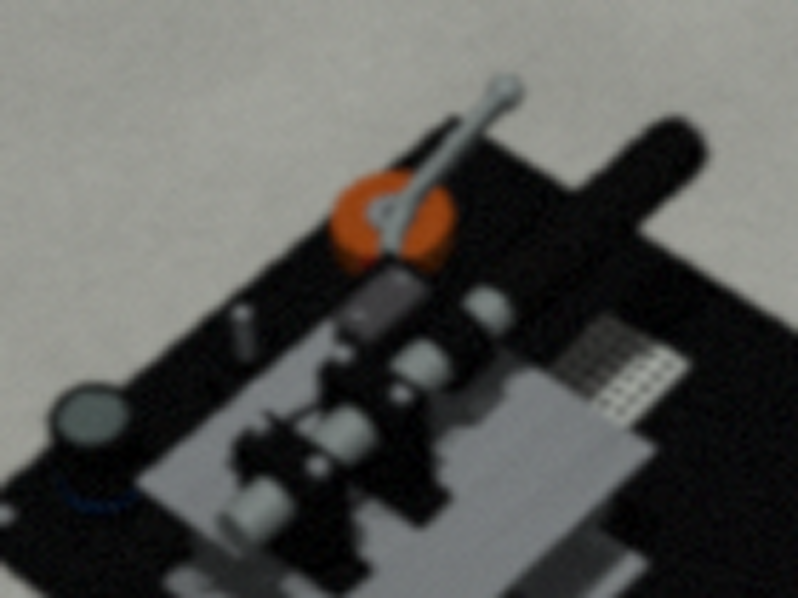

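Scene crop: ball at about (327.4,251.1), the blade's bend at about (350,230), plate screws at (337.1,195.4) and (417.8,252.5). Side crop: ball at about (313.8,231.1), bend at about (297,250). I'll triangulate these and check them against the sizes given.

```bash
cat > h.py <<'E'
import numpy as np,cv2
from workcell import *
np.set_printoptions(precision=4,suppress=True)
def ray(c,p):
    d=c["R"].T@np.linalg.solve(c["mtx"],[p[0],p[1],1.]);return -c["R"].T@c["t"],d/np.linalg.norm(d)
def onz(c,p,z):
    o,d=ray(c,p);return o+d*(z-o[2])/d[2]
def tri(l):
    A=0;b=0
    for c,p in l:
        o,d=ray(c,p);P=np.eye(3)-np.outer(d,d);A=A+P;b=b+P@o
    return np.linalg.solve(A,b)
def proj(c,X):
    q=c["mtx"]@(c["R"]@X+c["t"]);return q[:2]/q[2]
def blob(img,p,r=4):  # bright centroid near p
    x,y=np.round(p).astype(int);w=img[y-r:y+r+1,x-r:x+r+1].astype(float)
    w=np.clip(w-(w.min()+w.max())/2,0,None);yy,xx=np.mgrid[y-r:y+r+1,x-r:x+r+1]
    return np.array([(w*xx).sum(),(w*yy).sum()])/w.sum()
E
python3 - <<'E'
from h import *
S,D=calibration("scene"),calibration("side")
gs,gd=[cv2.imread(f"pics/{n}0.png",0) for n in("scene","side")]
print("ball",tri([(S,(327.4,251.1)),(D,(313.8,231.1))]),onz(S,(327.4,251.1),.14),onz(D,(313.8,231.1),.14))
print("bend",tri([(S,(349.5,231)),(D,(297,250))]),onz(S,(349.5,231),.14),onz(D,(297,250),.14))
print("grip end",onz(S,(296.9,239.3),.14))
sc=[onz(S,blob(gs,p),.013) for p in((337.1,195.4),(417.8,252.5),(255.5,244),(335,316))]
sd=[onz(D,blob(gd,p),.013) for p in((320,377),(398,298))]
print(*sc);print(*sd)
for k in range(3): print(np.linalg.norm(sc[0]-sc[k+1]),np.degrees(np.arctan2(*(sc[k+1]-sc[0])[1::-1])))
print(proj(S,tri([(S,(327.4,251.1)),(D,(313.8,231.1))])))
E
```

```text
ball [ 0.5893 -0.0153  0.1383] [ 0.5907 -0.0161  0.14  ] [ 0.5879 -0.0144  0.14  ]
bend [0.5787 0.0682 0.1434] [0.5788 0.073  0.14  ] [0.5785 0.0636 0.14  ]
grip end [ 0.5082 -0.0432  0.14  ]
[0.3438 0.2624 0.013 ] [0.6781 0.2564 0.013 ] [ 0.3313 -0.0578  0.013 ] [ 0.6718 -0.0675  0.013 ]
[0.3507 0.2539 0.013 ] [ 0.3405 -0.0665  0.013 ]
0.33437048085098386 -1.0365317482472012
0.3205098032228359 -92.23559869988931
0.4652626567947771 -45.16854570710604
[327.2292 251.0904]
```

The ball comes out at height 138 mm against the 140 given, and ball to bend is 84 mm as specified. The blade's yaw is about 7.5° and the push point about (0.588, 0.027). I'll shut the gripper and fly to a point about 45 mm outside the pad, at the present height.

Call:
send_rows --increments '[[[0.031, -0.0243, 0], 0.4, 1], [[0.062, -0.0486, 0], 0.8, 1], [[0.093, -0.0729, 0], 1.2, 1], [[0.124, -0.0972, 0], 1.6, 1], [[0.155, -0.1215, 0], 2.0, 1], [[0.186, -0.1458, 0], 2.4, 1], [[0.217, -0.1701, 0], 2.8, 1], [[0.248, -0.1944, 0], 3.2, 1], [[0.279, -0.2187, 0], 3.6, 1], [[0.31, -0.243, 0], 4.0, 1], [[0.341, -0.2673, 0], 4.4, 1], [[0.372, -0.2916, 0], 4.8, 1], [[0.403, -0.3159, 0], 5.2, 1], [[0.434, -0.3402, 0], 5.6, 1], [[0.465, -0.3645, 0], 6.0, 1], [[0.496, -0.3888, 0], 6.4, 1], [[0.527, -0.4131, 0], 6.8, 1], [[0.558, -0.4374, 0], 7.2, 1], [[0.59, -0.462, 0], 7.6, 1], [[0.62, -0.486, 0], 7.7, 1]]' --force 20

```text
clock: 2.1
eef_pos: [0.6354, 0.0304, 0.2383]
ee_rot: [0.998, 0.066, -0.0, 0.0]
ft_force: [1.4, 0.8, 0.0]
opening: 0.0002
```

Run:
```python
from h import *
s=read_state();print({k:np.round(v,4) for k,v in s.items()})
c=calibration("wrist");print(c);np.savez("w1.npz",**c)
cv2.imwrite("pics/w1.png",grab_frame("wrist")[:,:,::-1])
```

```text
{'clock': np.float64(2.1), 'joints': array([-0.0844,  0.7012, -0.0659,  1.5333,  0.0539,  0.9097, -1.6071]), 'qvel': array([-0.4973,  0.3221,  0.0608, -0.7511, -0.0383,  0.4266, -0.413 ]), 'joint_torque': array([  1.4996, -55.7513,  -0.1841, -14.0166,  -0.0425,  -0.4234,
         0.3887]), 'eef_pos': array([0.6354, 0.0304, 0.2383]), 'ee_rot': array([ 0.9978,  0.0658, -0.0004,  0.    ]), 'ft_force': array([1.4186, 0.8151, 0.0247]), 'torque': array([-0.0069, -0.0095,  0.0016]), 'opening': np.float64(0.0002)}
{'mtx': array([[407.8405,   0.    , 315.1424],
       [  0.    , 407.8405, 243.0644],
       [  0.    ,   0.    ,   1.    ]]), 'R': array([[ 0.1326, -0.9912,  0.0006],
       [-0.9402, -0.1256,  0.3166],
       [-0.3138, -0.0425, -0.9485]]), 't': array([-0.0543,  0.5569,  0.5919])}
```

View pics/w1.png

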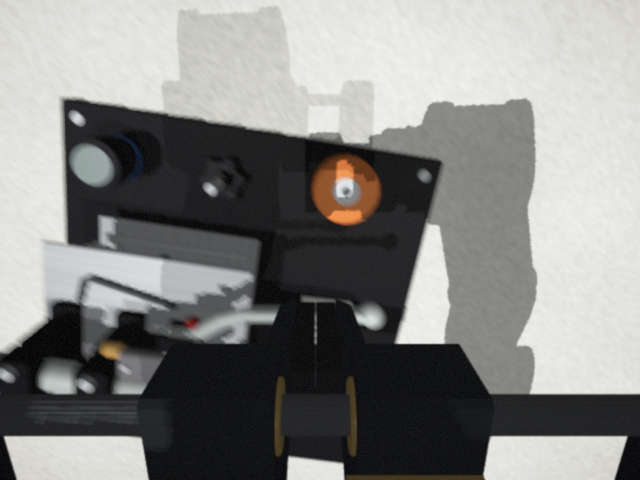

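The wrist view, blurred by residual motion, shows the ball near (370,316), beside the shut fingers, which stand outside the blade. The pivot end is near (195,325). The descent column is clear, so I'll go down outside the lever.

Call:
send_rows --increments '[[[0, 0, 0.03], 0, 1], [[0, 0, 0.06], 0, 1], [[0, 0, 0.09], 0, 1], [[0, 0, 0.116], 0, 1], [[0, 0, 0.116], 0, 1], [[0, 0, 0.116], 0, 1], [[0, 0, 0.116], 0, 1]]'

```text
clock: 2.85
eef_pos: [0.6359, 0.0287, 0.1243]
ee_rot: [0.998, 0.066, 0.001, -0.0]
ft_force: [0.9, -0.1, 0.1]
opening: 0.0003
```

Run:
```python
from h import *
w=dict(np.load("w1.npz"));print("ball from w1",onz(w,(371,316),.14))
s=read_state();print({k:np.round(v,4) for k,v in s.items() if k in("clock","qvel","eef_pos","ft_force","torque","joint_torque")})
a=grab_frame("scene")[180:285,265:405,::-1];b=grab_frame("side")[190:295,250:390,::-1]
c=calibration("wrist");np.savez("w2.npz",**c);d=grab_frame("wrist")[:,:,::-1];cv2.imwrite("pics/w2.png",d)
g=lambda i:cv2.resize(i,(400,300),interpolation=cv2.INTER_CUBIC)
cv2.imwrite("pics/d.png",np.vstack([np.hstack([g(a),g(b)]),np.hstack([g(d),g(d*0)])]))
```

```text
ball from w1 [ 0.5891 -0.0139  0.14  ]
{'clock': np.float64(2.85), 'qvel': array([ 0.0006, -0.01  ,  0.0007, -0.0035, -0.0007, -0.004 ,  0.0005]), 'joint_torque': array([ -0.0194, -55.2458,   0.5471, -12.0494,  -0.0013,  -0.051 ,
         0.0014]), 'eef_pos': array([0.6359, 0.0287, 0.1243]), 'ft_force': array([ 0.9224, -0.1432,  0.094 ]), 'torque': array([ 0.0172, -0.0005, -0.0024])}
```

View pics/d.png

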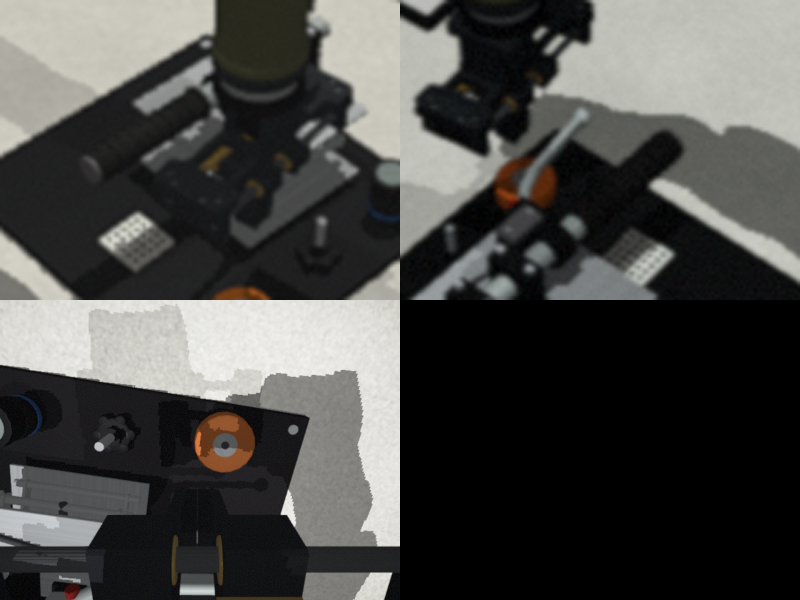

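Ball position agrees to about 2 mm across three views (0.589, -0.015). The gripper is low outside the lever and clear of everything. Closing in along the pad normal until contact.

Call:
send_rows --increments '[[[-0.012, -0.002, 0.001], 0, 1], [[-0.024, -0.004, 0.002], 0, 1], [[-0.032, -0.004, 0.002], 0, 1], [[-0.034, -0.004, 0.002], 0, 1], [[-0.034, -0.004, 0.002], 0, 1]]'

```text
clock: 3.5
eef_pos: [0.6009, 0.0281, 0.1212]
ee_rot: [0.998, 0.066, 0.0, 0.0]
ft_force: [-0.9, -0.1, 0.3]
opening: 0.0002
```

Call:
send_rows --increments '[[[-0.002, 0, 0], 0, 1], [[-0.003, 0, 0], 0, 1], [[-0.003, 0, 0], 0, 1]]'

```text
clock: 3.8
eef_pos: [0.599, 0.0279, 0.121]
ee_rot: [0.998, 0.066, 0.001, -0.0]
ft_force: [3.2, -0.4, -0.8]
opening: 0.0005
```

Call:
send_rows --increments '[[[-0.002, 0, 0], 0, 1], [[-0.003, 0, 0], 0, 1], [[-0.003, 0, 0], 0, 1]]'

```text
clock: 4.1
eef_pos: [0.597, 0.027, 0.1211]
ee_rot: [0.998, 0.065, 0.003, 0.0]
ft_force: [5.9, -1.3, -2.6]
opening: 0.0006
```

Contact was made with the finger's outside at TCP x of about 0.599, with the force rising to about 5 N. Next I'll follow the lever's arc to about 0.2 rad, then creep.

Call:
send_rows --increments '[[[-0.004, 0.0015, 0], 2.3, 1], [[-0.0075, 0.003, 0], 4.6, 1], [[-0.0125, 0.0043, 0], 7.5, 1], [[-0.0175, 0.0057, 0], 10.3, 1], [[-0.0175, 0.0057, 0], 10.3, 1], [[-0.0175, 0.0057, 0], 10.3, 1]]'

```text
clock: 4.7
eef_pos: [0.5815, 0.0196, 0.1212]
ee_rot: [1.0, -0.024, 0.004, -0.0]
ft_force: [8.3, -0.3, -3.8]
opening: 0.0007
```

Run:
```python
from h import *
s=read_state();print({k:np.round(v,4) for k,v in s.items() if k in("clock","eef_pos","ee_rot","ft_force","torque","opening")})
x,y=s["ee_rot"][:2];print("yaw",np.degrees(2*np.arctan2(y,x)))
b=grab_frame("side")[190:295,250:390,::-1];cv2.imwrite("pics/e.png",cv2.resize(b,None,fx=5,fy=5,interpolation=cv2.INTER_CUBIC))
```

```text
{'clock': np.float64(4.7), 'eef_pos': array([0.5815, 0.0196, 0.1212]), 'ee_rot': array([ 0.9997, -0.0244,  0.0036, -0.0003]), 'ft_force': array([ 8.3472, -0.3199, -3.7888]), 'torque': array([-0.0544, -1.5084, -0.1023]), 'opening': np.float64(0.0007)}
yaw -2.7998996533768215
```

View pics/e.png

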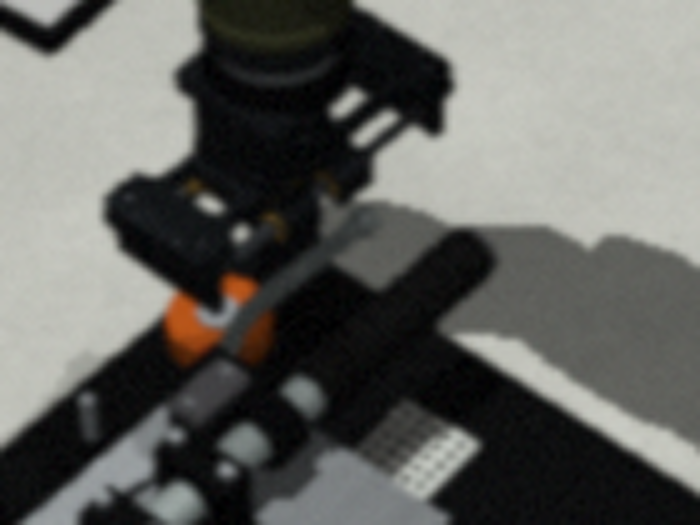

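The side view shows the shut fingers pressing the blade from outside, with the lever partly in (ball near (372,220) in the crop) and clear of the grip. About 10 mm remains to the predicted stop, so I'll creep.

Call:
send_rows --increments '[[[-0.003, 0.0012, 0], 2, 1], [[-0.006, 0.0022, 0], 4, 1], [[-0.006, 0.0022, 0], 4, 1]]'

```text
clock: 5.05
eef_pos: [0.5756, 0.0175, 0.1212]
ee_rot: [0.998, -0.06, 0.004, -0.0]
ft_force: [7.9, -0.3, -4.9]
opening: 0.0007
```

Call:
send_rows --increments '[[[-0.001, 0.0003, 0], 0.6, 1], [[-0.002, 0.0007, 0], 1.2, 1], [[-0.002, 0.0007, 0], 1.2, 1]]'

```text
clock: 5.35
eef_pos: [0.5739, 0.017, 0.1212]
ee_rot: [0.998, -0.07, 0.004, -0.0]
ft_force: [8.4, -0.4, -5.1]
opening: 0.0005
```

Call:
send_rows --increments '[[[-0.001, 0.0003, 0], 0.6, 1], [[-0.001, 0.0003, 0], 0.6, 1], [[-0.001, 0.0003, 0], 0.6, 1]]'

```text
clock: 5.65
eef_pos: [0.5731, 0.0168, 0.1212]
ee_rot: [0.997, -0.075, 0.004, -0.0]
ft_force: [8.4, -1.0, -6.2]
opening: 0.0002
```

Call:
send_rows --increments '[[[-0.001, 0.0003, 0], 0.6, 1], [[-0.001, 0.0003, 0], 0.6, 1], [[-0.001, 0.0003, 0], 0.6, 1]]'

```text
clock: 5.95
eef_pos: [0.5721, 0.0165, 0.1212]
ee_rot: [0.997, -0.08, 0.004, -0.0]
ft_force: [8.8, -0.6, -5.2]
opening: 0.0002
```

Call:
send_rows --increments '[[[-0.001, 0.0003, 0], 0.5, 1], [[-0.001, 0.0003, 0], 0.5, 1], [[-0.001, 0.0003, 0], 0.5, 1]]'

```text
clock: 6.25
eef_pos: [0.5712, 0.0163, 0.1212]
ee_rot: [0.996, -0.085, 0.005, -0.0]
ft_force: [9.3, -0.7, -6.3]
opening: 0.0006
```

Call:
send_rows --increments '[[[-0.001, 0.0003, 0], 0, 1], [[-0.001, 0.0003, 0], 0, 1], [[-0.001, 0.0003, 0], 0, 1]]'

```text
clock: 6.55
eef_pos: [0.5711, 0.0163, 0.1213]
ee_rot: [0.996, -0.085, 0.005, -0.0]
ft_force: [10.8, -1.0, -6.8]
opening: 0.0002
```

The TCP stalled at x=0.571, the predicted stop, while the force rose. One more millimetre should confirm it.

Call:
send_rows --increments '[[[-0.001, 0.0002, 0], 0, 1], [[-0.001, 0.0002, 0], 0, 1], [[-0.001, 0.0002, 0], 0, 1]]'

```text
clock: 6.85
eef_pos: [0.571, 0.0163, 0.1213]
ee_rot: [0.996, -0.085, 0.006, -0.001]
ft_force: [11.3, -1.7, -8.0]
opening: 0.0002
```

Call:
send_rows --increments '[[[-0.001, 0.0002, 0], 0, 1], [[-0.001, 0.0002, 0], 0, 1], [[-0.001, 0.0002, 0], 0, 1]]'

```text
clock: 7.15
eef_pos: [0.571, 0.0163, 0.1214]
ee_rot: [0.996, -0.085, 0.007, -0.001]
ft_force: [13.6, -0.1, -10.2]
opening: 0.0004
```

Run:
```python
from h import *
s=read_state();print({k:np.round(v,4) for k,v in s.items() if k in("clock","eef_pos","ee_rot","ft_force","torque","opening")})
a=grab_frame("side");cv2.imwrite("pics/stop1.png",a[:,:,::-1])
b=a[190:295,250:390,::-1];cv2.imwrite("pics/f.png",cv2.resize(b,None,fx=5.7,fy=5.7,interpolation=cv2.INTER_CUBIC))
```

```text
{'clock': np.float64(7.15), 'eef_pos': array([0.571 , 0.0163, 0.1214]), 'ee_rot': array([ 0.9964, -0.0848,  0.0074, -0.0008]), 'ft_force': array([ 13.5792,  -0.1115, -10.2051]), 'torque': array([-0.2908, -2.803 , -0.2414]), 'opening': np.float64(0.0004)}
```

View pics/f.png

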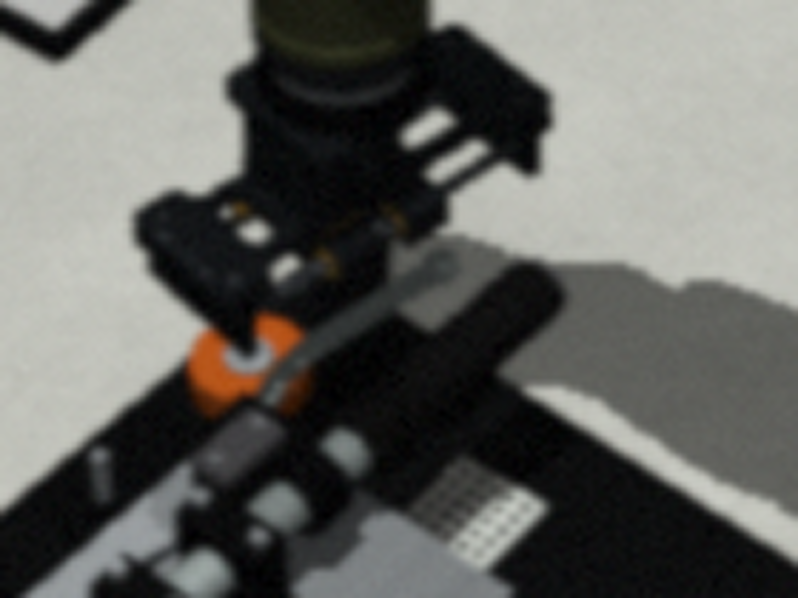

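The finger has stopped moving while the command went 3 mm further, with about 13 N against the 8 N spring. The lever's ball (crop (440,263)) is well clear of the grip, so this is the stop. Now I'll back out along the arc and beyond, and check the angle from the ball.

Call:
send_rows --increments '[[[0.004, 0, 0], 0, 1], [[0.0085, -0.0025, 0], -3, 1], [[0.013, -0.0047, 0], -5.7, 1], [[0.0215, -0.0102, 0], -11.5, 1], [[0.0295, -0.0165, 0], -17.2, 1], [[0.038, -0.019, 0], -17.2, 1], [[0.0465, -0.0218, 0], -17.2, 1], [[0.0465, -0.0218, 0], -17.2, 1], [[0.0465, -0.0218, 0], -17.2, 1], [[0.0465, -0.0218, 0], -17.2, 1]]'

```text
clock: 8.2
eef_pos: [0.6122, 0.0299, 0.1205]
ee_rot: [0.998, 0.065, -0.001, 0.0]
ft_force: [-0.1, 0.2, 0.2]
opening: 0.0004
```

Run:
```python
from h import *
D=calibration("side");print("ball stop",onz(D,(327.2,236.1),.14), "expect .549 -.0226")
s=read_state();print({k:np.round(v,4) for k,v in s.items() if k in("clock","eef_pos","ee_rot","ft_force","torque","opening")})
a=grab_frame("side");cv2.imwrite("pics/rest2.png",a[:,:,::-1])
r=cv2.imread("pics/side0.png",0)[200:320,280:360];
b=a[190:295,250:390,::-1];cv2.imwrite("pics/g.png",cv2.resize(b,None,fx=5.7,fy=5.7,interpolation=cv2.INTER_CUBIC))
```

```text
ball stop [ 0.549 -0.022  0.14 ] expect .549 -.0226
{'clock': np.float64(8.2), 'eef_pos': array([0.6122, 0.0299, 0.1205]), 'ee_rot': array([ 0.9979,  0.0654, -0.0007,  0.0002]), 'ft_force': array([-0.0961,  0.1632,  0.1766]), 'torque': array([0.0041, 0.0056, 0.0327]), 'opening': np.float64(0.0004)}
```

View pics/g.png

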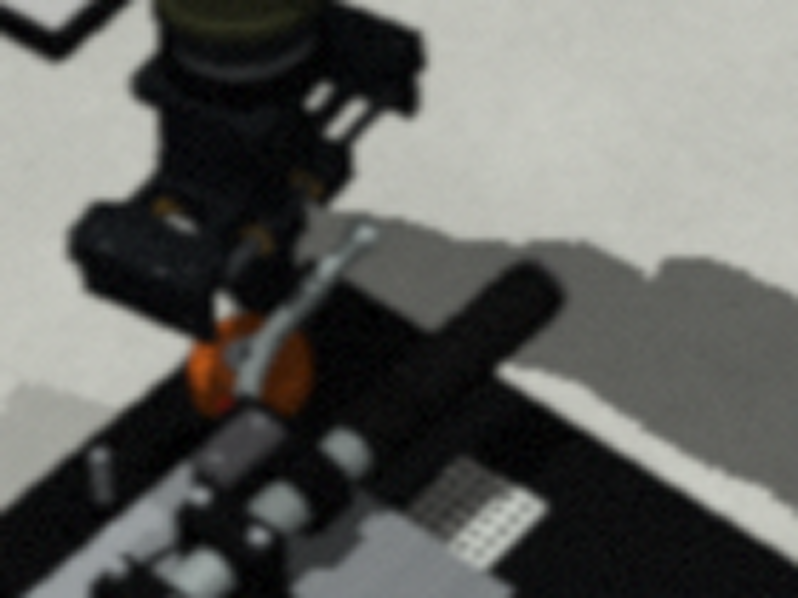

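The lever's ball is back at side pixel (313.9,231.2), the same as at rest before, with zero force on the tool. On the stop it measured (0.549,-0.022), matching the prediction for 0.30 rad. Second press now.

Call:
send_rows --increments '[[[-0.007, 0, 0], 0, 1], [[-0.0134, 0, 0], 0, 1], [[-0.018, 0.002, 0], 2.9, 1], [[-0.0228, 0.0037, 0], 5.7, 1], [[-0.0277, 0.0052, 0], 8.6, 1], [[-0.0325, 0.0065, 0], 11.5, 1], [[-0.0365, 0.0073, 0], 14, 1], [[-0.0395, 0.0078, 0], 15.5, 1], [[-0.0395, 0.0078, 0], 15.5, 1], [[-0.0395, 0.0078, 0], 15.5, 1]]'

```text
clock: 9.25
eef_pos: [0.5777, 0.0179, 0.1213]
ee_rot: [0.998, -0.069, 0.003, -0.001]
ft_force: [6.0, 1.8, -4.7]
opening: 0.0004
```

Call:
send_rows --increments '[[[-0.001, 0.0003, 0], 0.6, 1], [[-0.002, 0.0006, 0], 1.2, 1], [[-0.003, 0.0008, 0], 1.7, 1], [[-0.003, 0.0008, 0], 1.7, 1], [[-0.003, 0.0008, 0], 1.7, 1]]'

```text
clock: 9.75
eef_pos: [0.5749, 0.0171, 0.1213]
ee_rot: [0.996, -0.084, 0.004, -0.0]
ft_force: [7.0, -0.6, -4.5]
opening: -0.0
```

Call:
send_rows --increments '[[[-0.001, 0.0002, 0], 0, 1], [[-0.001, 0.0002, 0], 0, 1], [[-0.001, 0.0002, 0], 0, 1]]'

```text
clock: 10.05
eef_pos: [0.5739, 0.0169, 0.1213]
ee_rot: [0.996, -0.084, 0.004, -0.0]
ft_force: [6.7, -0.4, -5.1]
opening: 0.0006
```

Call:
send_rows --increments '[[[-0.001, 0.0002, 0], 0, 1], [[-0.002, 0.0005, 0], 0, 1], [[-0.002, 0.0005, 0], 0, 1], [[-0.002, 0.0005, 0], 0, 1]]'

```text
clock: 10.45
eef_pos: [0.5723, 0.0167, 0.1213]
ee_rot: [0.996, -0.084, 0.004, -0.0]
ft_force: [7.7, 1.3, -4.8]
opening: 0.0004
```

Call:
send_rows --increments '[[[-0.001, 0.0002, 0], 0, 1], [[-0.002, 0.0004, 0], 0, 1], [[-0.002, 0.0004, 0], 0, 1], [[-0.002, 0.0004, 0], 0, 1]]'

```text
clock: 10.85
eef_pos: [0.5712, 0.0165, 0.1214]
ee_rot: [0.996, -0.085, 0.005, -0.001]
ft_force: [9.5, 0.2, -6.8]
opening: 0.0003
```

Call:
send_rows --increments '[[[-0.001, 0.0002, 0], 0, 1], [[-0.0015, 0.0003, 0], 0, 1], [[-0.0015, 0.0003, 0], 0, 1], [[-0.0015, 0.0003, 0], 0, 1]]'

```text
clock: 11.25
eef_pos: [0.5711, 0.0165, 0.1215]
ee_rot: [0.996, -0.085, 0.006, -0.001]
ft_force: [11.0, -0.6, -8.3]
opening: 0.0006
```

It stalled at the same 0.571. One more millimetre for a margin, then a held check.

Call:
send_rows --increments '[[[-0.001, 0.0002, 0], 0, 1], [[-0.001, 0.0002, 0], 0, 1], [[-0.001, 0.0002, 0], 0, 1], [[-0.001, 0.0002, 0], 0, 1], [[-0.001, 0.0002, 0], 0, 1]]'

```text
clock: 11.75
eef_pos: [0.5711, 0.0164, 0.1216]
ee_rot: [0.996, -0.085, 0.007, -0.001]
ft_force: [13.1, 0.3, -9.3]
opening: 0.0001
```

Run:
```python
from h import *
s=read_state();print({k:np.round(v,4) for k,v in s.items() if k in("clock","eef_pos","ee_rot","ft_force","torque","opening")})
a=grab_frame("side")[:,:,::-1];cv2.imwrite("pics/stop2.png",a)
p=cv2.imread("pics/stop1.png");d=cv2.absdiff(a,p).max(2);print("diff vs first stop >60:",(d>60).sum(), "rig crop",(d[200:390,210:410]>60).sum())
cv2.imwrite("pics/h.png",cv2.resize(a[190:295,250:390],None,fx=5.7,fy=5.7,interpolation=cv2.INTER_CUBIC))
```

```text
{'clock': np.float64(11.75), 'eef_pos': array([0.5711, 0.0164, 0.1216]), 'ee_rot': array([ 0.9964, -0.0849,  0.0074, -0.0008]), 'ft_force': array([13.0987,  0.2862, -9.2992]), 'torque': array([-0.1763, -2.6577, -0.2152]), 'opening': np.float64(0.0001)}
diff vs first stop >60: 0 rig crop 0
```

View pics/h.png

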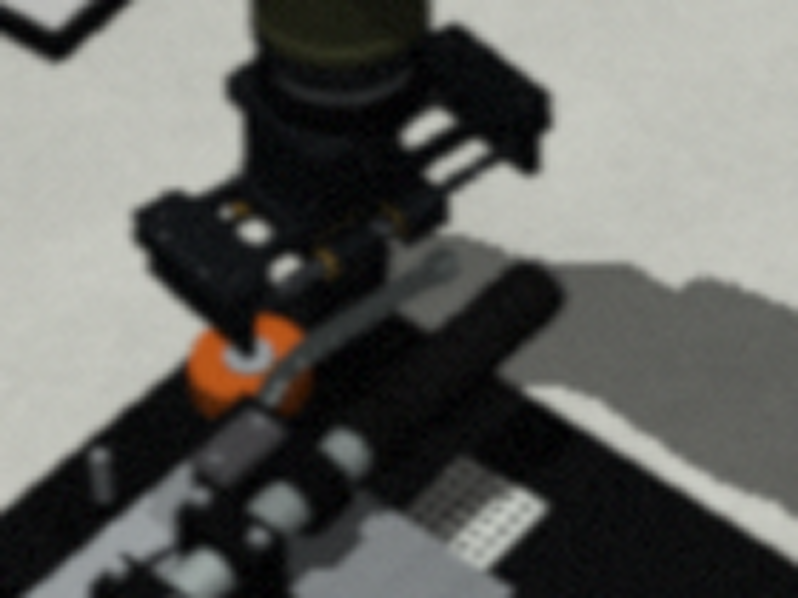

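The picture matches the first stop: ball at crop (440,263), clear of the grip, with the fingers only on the outer face and nothing else moved. I'm handing in while it holds.

```bash
python3 -c "
from workcell import *
print(finish_job())"
```

```text
the job is handed in; nothing more can be done
None
```

I pressed the lever in to its stop twice with the outside of the shut fingers, letting it come right back out in between. I handed the job in while still holding it on the stop, at about 12 s.

- **First press:** the fingers stalled at x = 0.571 m while the command went about 3 mm further, at about 13.6 N along the push. The ball measured (0.549, -0.022) m, against (0.549, -0.023) m predicted for 0.30 rad.
- **Release:** the ball returned to its original rest pixel in the side view, with no force on the tool.
- **Second press, held:** the fingers stopped at the same place, at about 13 N. The side picture matched the first stop, with no pixel changed by more than 60 of 255. The lever was clear of the grip.
- **Everything else:** nothing looked moved in the close-ups of the rig that I viewed. I did not check the tray, screwdriver or spare lever separately.

**Did not agree:**
- The two cameras differed by about 8 mm on the base plate's corner screws. I did not use those to place the push.
- The wrist also showed a downward force of about 9–10 N on the tool at the stop. I put it down to friction on the blade as the arm flexed, but did not confirm that.

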